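Lock the hold-down clamp over the tube block

TASK

Two identical spring-lever clamp plates stand on the bench with their levers up. On the one that carries the black tube block, press the lever down by its ribbed black pad until the catch snaps over its end and holds it down, so that the block cannot lift out when tubes are pulled, then let go and move clear. Leave the block in its place on the plate and the empty clamp's lever up.

Things in the scene. Friction and masses are not known exactly. Their poses are not given: they have to be found in the camera images.
- tube_block: black moulded block for eight tubes, empty, 52 x 86 x 40 mm, origin at its underside's centre; loose between 5 mm pins on the 12 mm plate of one clamp, about 51 mm horizontally from that clamp's raised pad point, over 0.2 m from the other's. A spare block on the bare bench plays no part. Between the clamps stand two fixed binders 318 mm tall (x 0.45 to 0.75, y 0.02 to 0.15 m): pass in front.
- pad_1 (a point): centre of the top of the ribbed black pressing pad (60 mm along the lever x 40 mm wide) of one clamp: a fixed 235 x 110 mm aluminium plate, its steel lever hinged at the far end (axis level, 72 mm up), pointing to the robot within 25 deg. The point is 130 mm along the lever. Lever up: point 131 mm above the bench; point x level, along the clamp from pad to hinge, z up.
- pad_2 (a point): the same point on the other, identical clamp. On both, a sprung steel catch with a black top, 109 mm high, stands at the plate's near end, its beak 55 mm beyond the point, away from the hinge: do not press on it. Latched: lever level, point about 81 mm above the bench and 14 mm farther from the hinge. Unlatched, the lever springs fully up when let go.
- lever_1 (a joint): angle of the lever that carries pad_1: 0 up (0.40 rad above level), about 0.40 latched, 0.44 firm stop. Pressed straight down at the raised point, it resists with 2.5 N, growing to 6 N, with a hump of about 11 N between 36 and 42 mm as the catch is pushed aside; it is caught from about 50 mm of travel and stops firmly at 54 mm. A rubber foot under it ends 4 mm over the block.

How it is judged:
At the end, for the whole second after the job is handed in: The catch holds down the lever over the tube block (pad point under 87 mm high); the block lies flat and still in its place (centre 45 to 90 mm from that pad point, underside under 22 mm, tilt under 10 degrees); the empty clamp's lever is up (pad point over 120 mm) (height (world z) of pad_1 below 0.087 m and height (world z) of pad_2 above 0.12 m and horizontal distance between tube_block and pad_1 between 0.045 and 0.09 m and height (world z) of tube_block below 0.022 m and angle between tube_block's own z axis and vertical below 0.17 rad and linear speed of tube_block below 0.02 m/s); the robot touches nothing.
It fails at once if the empty clamp's lever is pressed down by 20 mm or more (height (world z) of pad_2 below 0.111 m).
It also fails if it takes over 32 s, if anything falls off the work surface, if the arm or the gripper's body presses on something with over 40 N, if the wrist force passes 120 N, or if a joint passes its speed limit or range.

ROBOT

A 6-joint arm with a two-finger parallel gripper is mounted at the origin on the work surface; the furniture and walls round the work are solid. World frame = base frame: x ahead of the robot, y to its left, z up, the work surface at z = 0. Lengths are in m, angles in rad, forces in N, time in s.
With the tool pointing down it reaches from about 0.325 to 1 m from the base axis. Payload 5.1 kg.
Tool frame: the origin (TCP) lies between the finger pads; the fingertips stand 17 mm ahead of it and the grasp point (between the pads) lies 2 mm behind it; z points along the fingers, y is the line along which they close (so a half turn about z gives the same grasp; the last joint's range is limited). The gripper opens to 85 mm and grips with 20 to 120 N. Pads are 22 mm wide; open, the fingers measure 114 mm over their backs; the gripper's body (76 mm by 85 mm) begins 54 mm behind the grasp point. The pads swing forward as they close: fully open they stand 13 mm farther back than shut.
Start: joints at [-1.238, 0.124, 1.65, -0, 1.367, -0.083], TCP at [0.263, -0.595, 0.248] pointing down, gripper open.
Joint ranges: [-2.61, 2.61], [-1.02, 2.33], [0.03, 2.71], [-1.35, 4.49], [0.32, 2.68], [-2.91, 2.91]. Speed limits (rad/s): [2.57, 2.57, 3.14, 3.14, 3.14, 3.14].

INTERFACE

Orientations are given as a unit quaternion [x, y, z, w].
In Python, from plant import * gives the robot as it stands.
- The arm moves only by the tool move_arm, never from a script. Its argument "rows" is a list that holds one entry, the list of rows, each a list of 4 numbers: the shift along the world's x, y, z in mm, then the turn about the world's z in rad. In form: [[[dx, dy, dz, twist], ...]]. A call has 1 to 8 rows; each row is the pose to reach, as a shift and turn from the pose commanded when the call began; what a row does not reach only later rows make up. A row lasts 1/8 s, in which the tool goes at most 62.5 mm and 10.7 degrees, less where a joint would pass 70% of its speed; a pose out of reach is approached as far as the arm can. A call with a gripper value outside its range is refused whole. "grip" is the finger opening in mm, from 0 to 85.4, set as the call begins (left out, the last holds). The fingers move at their own pace and stop on an object; the grip force is fixed at half the most. Time passes only in rows, so rows that repeat a pose let the fingers close. It gives the time, the measured TCP pose, the force, the opening and the grip force at its end, in the units of the state.
- get_obs(): the state, without advancing time (a new reading comes with each control period).
- capture(name): name is "scene" or "side" or "wrist"; returns (picture, depth): 480x640x3 uint8, blue, green, red; 480x640 float32, m along the optical axis (not along the pixel's ray), 0 where there is no reading.
- camera_params(name): a dict with "fx", "fy", "cx", "cy" (pixels), "rvec" (rotation vector, rad) and "tvec" (3), from world to camera coordinates, as OpenCV has them. Camera axes: x right, y down, z forward; pixel columns grow to the right and rows downward; lengths in m; the calibration is good to about 2 mm. A picture is of the moment at which its call begins: read the wrist's pose just before it. camera_params takes no time and is no camera call; for the wrist camera it gives the pose at the moment of the call.
- finish_job(): hands the job in; it is judged then, once.
Trained networks look in the newest picture that a camera, given by its name, has taken for a name from the list of things; names that differ only in an ending like _2 or _b are one class to them, and where a whole thing is asked for, a point or a joint stands for the part that bears it (a point fixed in the world has none). Each returns a list of dicts, best first, with "confidence" (0 to 1); they miss things now and then, are a little off and sometimes report something else, mostly with a low value. They report only what shows in the picture. A call takes as long as a camera call.
- search_frame(camera, thing): "location" ([x, y, z] in m, in world coordinates, good to about 4 mm: the middle of the surface that is visible of it).
- cut_out(camera, thing): "mask" (480x640 bool, what is visible of it).
- mark_of(camera, thing): "location" ([x, y, z] in m, in world coordinates, good to about 4 mm: a listed point, or the origin of a listed thing).
The state is a dict: "time_s": time; "qpos": joint angles; "joint_vel": joint speeds; "effort": joint torques, N m; "tcp_pos": TCP position; "orientation": TCP orientation; "wrist_force": force on the tool from outside, world axes, zero at the start; "ft_torque": the same for the moment, N m; "opening": opening from 0.0 (shut) to 1.0 (fully open); "finger_force": force on a finger pad.
Only numpy, scipy, OpenCV 4.12 (cv2) and the standard library are available. Lean on these libraries where they do the work, as an engineer would, in place of code of your own. Each camera call takes 0.05 s, during which the arm holds its last target. There are 200 camera calls.

## Working session

There is one attempt and no reset: what is moved stays moved. The work goes in short steps, Python scripts to look and compute and a tool call to move; the robot and the scene stay as the last step left them, time stands still between calls to the robot, and variables do not carry over. Pictures are saved under pics/ and viewed, at most 10 in all, crops included, and the job is handed in when it is done.

Besides the shell and the picture viewer there is one more tool, called as name([rows], argument=value, ...), one row to a line, values as JSON. move_arm: Moves the arm, as the interface text tells. Its arguments: {"type":"object","properties":{"rows":{"type":"array","items":{"type":"array","items":{"type":"array","items":{"type":"number"}}}},"grip":{"type":"number"}},"required":["rows"]}

```bash
mkdir -p pics; python3 - <<'E'
from plant import *
import cv2
for c in ("scene","side"):
    im,d=capture(c); cv2.imwrite(f"pics/{c}0.png",im)
    for t in ("pad_1","tube_block"):
        for r in mark_of(c,t): print(c,t,[round(float(v),3) for v in r["location"]],round(r["confidence"],2))
o=get_obs(); print(o["time_s"],o["tcp_pos"],o["orientation"],o["wrist_force"])
E
```

```text
scene pad_1 [0.509, -0.133, 0.129] 0.78
scene pad_1 [0.524, 0.302, 0.13] 0.77
side pad_1 [0.518, 0.3, 0.13] 0.8
side pad_1 [0.509, -0.135, 0.134] 0.56
0.3 [ 0.26248155 -0.59443152  0.24790279] [ 9.78464610e-01  2.06414345e-01 -2.06081976e-05 -3.52034688e-04] [0.4809452  0.42237453 0.44245203]
```

View pics/scene0.png

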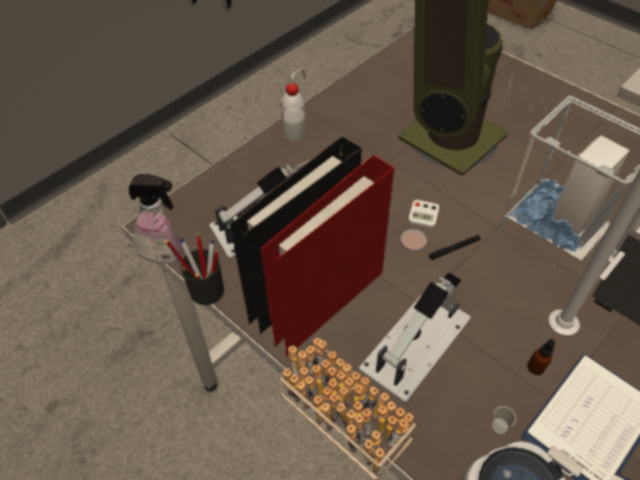

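View pics/side0.png

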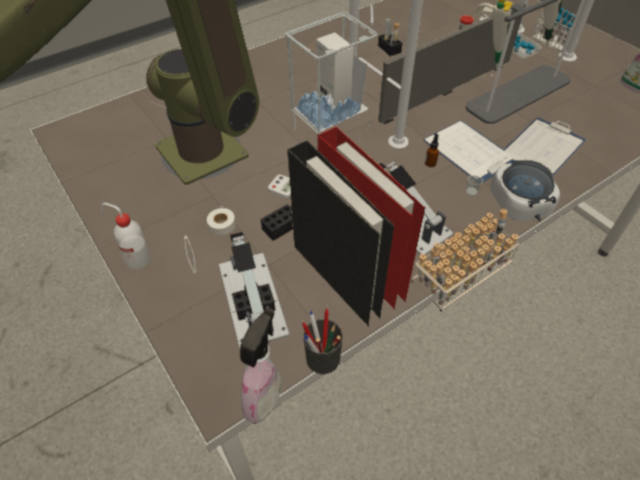

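Side view: the block (black, ~(253,300)) sits on the clamp whose pad is at (240,250), i.e. the one at y≈0.30. In the scene view, the clamp at (425,320), y≈-0.13, is empty. Next: the lever direction and tall obstacles along the route.

```bash
cat > h.py <<'E'
from plant import *
import cv2, numpy as np
def cloud(c):
    p=camera_params(c); im,d=capture(c)
    R=cv2.Rodrigues(np.array(p["rvec"],float))[0]; v,u=np.mgrid[:480,:640]
    P=np.stack([(u-p["cx"])/p["fx"]*d,(v-p["cy"])/p["fy"]*d,d],-1)
    return im,(P-np.array(p["tvec"]).ravel())@R, d>0
E
python3 - <<'E'
from h import *
H=np.zeros((20,26))
for c in ("scene","side"):
    im,W,ok=cloud(c)
    w=W[ok]; w=w[(w[:,2]>.02)&(w[:,2]<.8)]
    i=((w[:,0]+.1)/.05).astype(int); j=((w[:,1]+.8)/.05).astype(int)
    m=(i>=0)&(i<20)&(j>=0)&(j<26)&(w[:,0]>-.1)&(w[:,1]>-.8); np.maximum.at(H,(i[m],j[m]),w[m,2])
    for r in cut_out(c,"pad_1")[:3]:
        q=W[r["mask"]&ok]; q=q[(q[:,2]>.05)&(q[:,2]<.18)]
        print(c,"pad cut",r["confidence"],len(q),q.min(0).round(3),q.max(0).round(3),np.median(q,0).round(3))
    # lever/plate of target clamp
    s=(abs(W[...,0]-.62)<.16)&(abs(W[...,1]-.32)<.12)&ok&(W[...,2]>.006)&(W[...,2]<.018)&(im.min(2)>110)
    q=W[s][:,:2].astype(np.float32)
    if len(q)>50: print(c,"plate",len(q),cv2.minAreaRect(q))
    for t in ("tube_block","lever_1"):
        for r in search_frame(c,t): print(c,t,np.round(r["location"],3),round(r["confidence"],2))
print("cols y from -.8 step .05; rows x from -.1; cm")
for k in range(20): print("%5.2f"%(-.1+.05*k)," ".join("%2d"%round(h*100) for h in H[k]))
E
```

```text
scene pad cut 0.98 934 [ 0.463 -0.185  0.07 ] [ 0.631 -0.105  0.145] [ 0.536 -0.142  0.116]
scene pad cut 0.87 1590 [0.476 0.283 0.068] [0.651 0.327 0.146] [0.554 0.307 0.113]
scene plate 3709 ((0.6217867732048035, 0.3208273649215698), (0.33393871784210205, 0.1430736482143402), 14.463567733764648)
scene lever_1 [ 0.534 -0.144  0.109] 0.94
side pad cut 0.77 1133 [ 0.431 -0.186  0.051] [ 0.623 -0.099  0.145] [ 0.531 -0.145  0.115]
side pad cut 0.6 690 [0.473 0.28  0.051] [0.65  0.332 0.146] [0.545 0.306 0.121]
side plate 419 ((0.6642165780067444, 0.30369919538497925), (0.11323730647563934, 0.1938408762216568), 51.49519348144531)
side tube_block [ 0.567 -0.165  0.054] 0.93
side lever_1 [ 0.528 -0.148  0.117] 0.81
cols y from -.8 step .05; rows x from -.1; cm
-0.10  0  0  0  0  0  0  0  0  0  0  0  0  0  0 27 30 30  0  0  0  0  0  0  0  0  0
-0.05  0  0  0  0  0  0  0  0  0  0  0  0  0  0 30 30 30 30  0  0  0  0  0  0  0  0
 0.00  0  0  0  0  0  0  0  0  0  0  0  0  0  0 30 30 30 30  0  0  0  0  0  0  0  0
 0.05  0  0  0  0  0  0  0  0  0  0  0  0  0  0  2 30 15 37 26  0  0 32 32 32 32 3
[... 645 characters left out ...]
2 32 32  0  0 15 15  0  0  3
 0.50  0  0  0  0  0  0  0  0  0  0  0  0 13 14  0  0 32 32 32  0  0 14 14  0  0  0
 0.55  0  0  0  0  0  0  0  0  0  0  0  0 11 11  0  0 32 32 32  0  0 12 12  0  0  5
 0.60  0  0  0  0  0  0  0  0  0  0  0  0  9  9  0  0 32 32 32  0  0  9 10  0  0  0
 0.65  0  0  0  0  0  0  0  0  0  0  0  0  0  0  0  0 32 32 32  0  0  9  8  0  0  0
 0.70  0  0  0  0  0  0  0  0  0  0 24 25 25 15 15  0 32 32 32 10 14 11 14 11 14  0
 0.75  0  0  0  0  0  0  0  0  0  0 24 25  5 18 13  0  0  0  0 14 12 11 13 10 14  0
 0.80  0  0  0  0  0  0  0  0  0  0  0  0  0  0  0  0  0  0  0 10 10 10 10 10 10  0
 0.85  0  0  0  0  0  0  0  0  0  0  0  0  0  0  0  0  0  0  0  0  0  0  0  0  0  0
```

The networks place the block at y≈-0.165, which contradicts my left/right reading: both cameras face the robot, so image left is -y. I'll check this by deprojecting pixels.

```bash
python3 - <<'E'
from h import *
im,W,ok=cloud("side")
for u,v in((240,248),(240,300),(268,300),(255,300),(275,222),(400,170)): print((u,v),W[v,u].round(3),im[v,u])
for c in("side","scene"):
    im,W,ok=cloud(c)
    for k,r in enumerate(cut_out(c,"lever_1")[:2]):
        q=W[r["mask"]&ok]; q=q[(q[:,2]>.085)&(q[:,2]<.15)]
        vx,vy,x0,y0=cv2.fitLine(q[:,:2].astype(np.float32),cv2.DIST_HUBER,0,.01,.01).ravel()
        print(c,"lever line",np.degrees(np.arctan(vy/vx)).round(1),"y at x=.51:",round(float(y0+vy/vx*(.51-x0)),4),len(q))
    for r in mark_of(c,"tube_block")+mark_of(c,"pad_1"): print(c,np.round(r["location"],3),r["confidence"])
E
```

```text
(240, 248) [ 0.487 -0.129  0.136] [43 44 47]
(240, 300) [ 0.55  -0.177  0.055] [48 53 56]
(268, 300) [ 0.572 -0.121  0.033] [40 44 47]
(255, 300) [ 0.589 -0.158  0.086] [177 186 180]
(275, 222) [0.391 0.012 0.039] [44 48 51]
(400, 170) [0.503 0.31  0.136] [35 36 39]
side lever line -17.7 y at x=.51: -0.1348 982
side [ 0.559 -0.151  0.013] 0.81
side [ 0.506 -0.136  0.132] 0.8
side [0.521 0.299 0.13 ] 0.64
scene lever line -17.1 y at x=.51: -0.1305 821
scene [0.522 0.304 0.132] 0.72
scene [ 0.509 -0.134  0.129] 0.57
```

Confirmed: the block clamp is the one at y≈-0.134 (pad at (0.508,-0.134,0.131), hinge direction (0.954,-0.299), block 54 mm from the pad point). Next I go above it with the fingers shut and closing across the lever.

move_arm([
  [[25, 45, 0, -0.1], [50, 95, 0, -0.2], [80, 150, 0, -0.3], [105, 200, 0, -0.4], [135, 250, 0, -0.5], [160, 300, 0, -0.6], [185, 350, 0, -0.72], [205, 390, 0, -0.72]],
], grip=0)

```text
time_s: 2.15
tcp_pos: [0.4682, -0.2026, 0.2487]
orientation: [0.988, -0.151, 0.0, 0.0]
wrist_force: [0.9, -1.5, 0.5]
opening: -0.002
finger_force: 0.0
```

move_arm([
  [[20, 35, 0, 0], [40, 70, -10, 0], [40, 70, -20, 0], [40, 70, -20, 0]],
])

```text
time_s: 2.65
tcp_pos: [0.5068, -0.1346, 0.2271]
orientation: [0.988, -0.151, -0.001, -0.0]
wrist_force: [0.2, -0.6, -0.8]
opening: 0.001
finger_force: 0.0
```

```bash
python3 - <<'E'
from h import *
o=get_obs(); print(o["time_s"],o["tcp_pos"],o["orientation"],o["wrist_force"],o["opening"])
im,W,ok=cloud("wrist"); cv2.imwrite("pics/w1.png",im)
for r in mark_of("wrist","pad_1"): print(np.round(r["location"],3),r["confidence"])
im,W,ok=cloud("side"); cv2.imwrite("pics/s1.png",im)
E
```

```text
2.65 [ 0.50675281 -0.13461867  0.22711334] [ 9.88480100e-01 -1.51346219e-01 -1.18903655e-03 -2.54470940e-05] [ 0.17439974 -0.64107709 -0.78427932] 0.0010154240270596917
[ 0.505 -0.135  0.129] 0.62
```

View pics/w1.png

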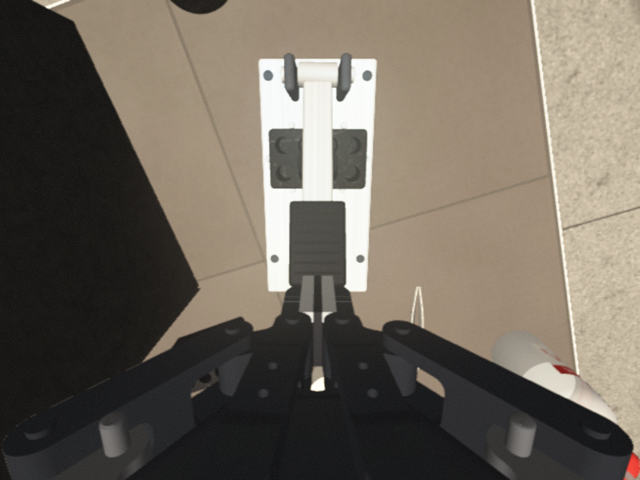

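View pics/s1.png

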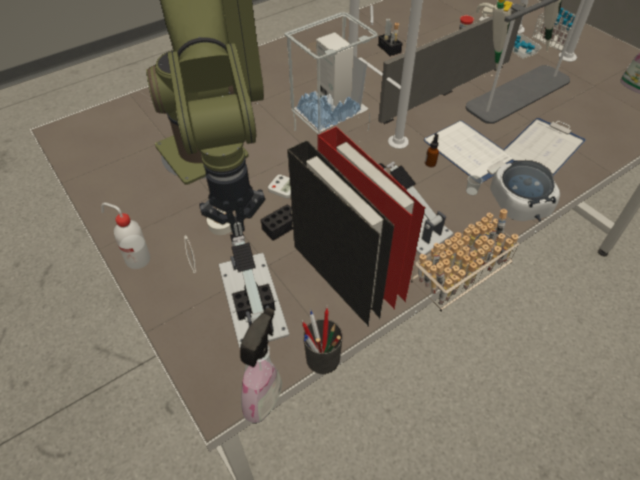

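The wrist view shows the lever vertical in the frame and centred at column 318. The pad is at (317,243) and the block halves flank the lever at (286,158) and (349,158). The TCP is over the pad point, so I press in steps.

move_arm([
  [[0, 0, -30, 0], [0, 0, -60, 0], [0, 0, -72, 0], [0, 0, -80, 0], [-1, 0, -86, 0], [-2, 0, -92, 0], [-2, 1, -98, 0], [-2, 1, -98, 0]],
])

```text
time_s: 3.8
tcp_pos: [0.5056, -0.1339, 0.1301]
orientation: [0.988, -0.151, 0.0, 0.0]
wrist_force: [-0.3, -1.8, 3.8]
opening: -0.001
finger_force: 1.4
```

Contact is at the expected height with 3.8 N. I continue.

move_arm([
  [[-1, 0, -6, 0], [-2, 1, -12, 0], [-3, 1, -18, 0], [-4, 1, -23, 0], [-5, 1, -27, 0], [-5, 1, -30, 0], [-5, 1, -32, 0], [-5, 1, -32, 0]],
])

```text
time_s: 4.8
tcp_pos: [0.5005, -0.1321, 0.0981]
orientation: [0.988, -0.152, -0.0, -0.001]
wrist_force: [-1.5, 2.9, 5.4]
opening: 0.0
finger_force: 2.4
```

move_arm([
  [[0, 0, -1, 0], [0, 0, -2, 0], [0, 0, -3, 0], [0, 0, -3.5, 0], [0, 0, -3.5, 0]],
])

```text
time_s: 5.42
tcp_pos: [0.5003, -0.1321, 0.0947]
orientation: [0.988, -0.152, -0.0, -0.001]
wrist_force: [-2.1, 2.5, 5.4]
opening: -0.002
finger_force: 2.6
```

move_arm([
  [[0, 0, -1, 0], [0, 0, -2, 0], [0, 0, -2, 0]],
])

```text
time_s: 5.8
tcp_pos: [0.5003, -0.1321, 0.0931]
orientation: [0.988, -0.152, -0.001, -0.001]
wrist_force: [-2.6, 2.6, 7.7]
opening: 0.003
finger_force: 3.9
```

move_arm([
  [[0, 0, -1, 0], [0, 0, -1, 0]],
])

```text
time_s: 6.05
tcp_pos: [0.5003, -0.1321, 0.0929]
orientation: [0.988, -0.152, -0.001, -0.001]
wrist_force: [-5.6, 4.5, 12.7]
opening: 0.002
finger_force: 6.2
```

The lever is at the firm stop: force jumped with no further travel. I release slowly, rise clear and look.

move_arm([
  [[0, 0, 3, 0], [0, 0, 7, 0], [0, 0, 15, 0], [0, 0, 40, 0], [0, 0, 80, 0], [0, 0, 120, 0], [-10, -10, 150, 0], [-10, -10, 150, 0]],
])

```text
time_s: 7.05
tcp_pos: [0.4916, -0.1437, 0.2448]
orientation: [0.988, -0.152, 0.003, 0.001]
wrist_force: [0.3, -0.3, 0.6]
opening: -0.001
finger_force: 0.0
```

```bash
python3 - <<'E'
from h import *
o=get_obs(); print(o["time_s"],o["tcp_pos"],o["wrist_force"])
for c in ("wrist","side","scene"):
    im,W,ok=cloud(c); cv2.imwrite(f"pics/{c}2.png",im)
    for t in("pad_1","tube_block"):
        for r in mark_of(c,t): print(c,t,np.round(r["location"],3),round(r["confidence"],2))
E
```

```text
7.05 [ 0.49160891 -0.14367794  0.24482979] [ 0.28967214 -0.26548385  0.55951345]
wrist pad_1 [ 0.492 -0.129  0.081] 0.93
wrist tube_block [ 0.558 -0.151  0.013] 0.96
side pad_1 [0.517 0.302 0.129] 0.89
side pad_1 [ 0.493 -0.132  0.083] 0.79
side tube_block [ 0.559 -0.153  0.013] 0.83
side tube_block [ 0.497 -0.136  0.084] 0.47
scene pad_1 [0.524 0.302 0.13 ] 0.95
scene pad_1 [ 0.496 -0.128  0.08 ] 0.89
scene tube_block [ 0.497 -0.123  0.081] 0.67
```

View pics/wrist2.png

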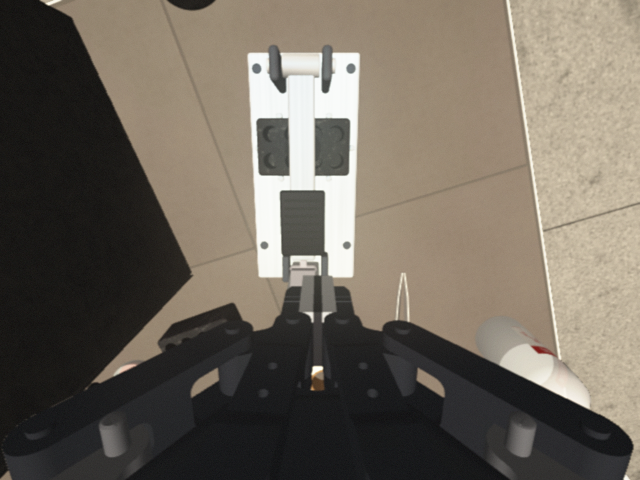

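The wrist view shows the lever held level by the catch at (303,265), with the pad at (302,222) and about 81 mm high. The block at (303,147) is in place 70 mm from the pad point, the other pad is up at 130 mm, and the arm is clear.

```bash
python3 -c "
from plant import *
print(finish_job())"
```

```text
the job is handed in; nothing more can be done
None
```

The lever over the tube block is latched down (pad about 81 mm high) with the block in its place, the empty clamp's lever is still up (about 130 mm), the arm is clear, and the job is handed in; no verdict came back.

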